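# Hang the brass check weight on the spring hook scale

## Task

Check the spring scale: hang the brass-coloured check weight by its stirrup on the scale's hook, lowering it gently enough that the hook never goes down to its bottom stop. Let the weight and the hook come to rest before you draw the hand away, and leave the weight hanging still and free on the hook. Leave the blue check weight standing where it is.

Things in the scene. Friction and masses are not known exactly. Their poses are not given: they have to be found in the camera images.
- brass_weight: Brass-coloured check weight, ~250 g, upright. Origin: centre of underside, z up. Disc 50 dia, top z=28; over it a steel stirrup: bar along y, 61 long, 8 wide in x, z=78 to 84, on uprights 51 apart inside; one looks through its window along x. On a thin neck the brass grip tab, z=100 to 132, 12 thick in x, 26 wide in y: grip it along y, fingertips not below z=95, to stay clear of the hook. In mm.
- blue_weight: Bystander: check weight of the same shape, size (50 mm disc, 132 mm tall) and frame, 140 g, but with blue disc and blue grip tab. Not to be moved.
- hook_seat (a point): On the hook: middle of its level seat's top, 170 mm over the bench unloaded; z up, -x the open front. Bent steel strap 24 mm wide in y, 4 thick; seat 20 long in x; front lip's tip 15 higher, 23 mm ahead; arm behind as high, to a fixed white column 205 tall, 87 behind. From the front, pass the stirrup over the lip, bar along y, then lower it on the seat: the weight's origin then hangs 78 below.
- hook (a joint): How far the spring hook is pulled down, in m: 0 unloaded, bottom stop at 0.040. The spring gives 1 mm for each 0.15 N, with a damper; with the brass weight hanging freely it settles at 0.013 to 0.019.
Not all that is in view belongs to the job. Of the things that look like the brass_weight, the smallest one is meant.

How it is judged:
By the outcome, as a careful person would: the job done as asked, in the order asked, and still so for the second after the job is handed in, with the robot touching nothing.
It also fails if it takes over 46 s, if anything falls off the work surface, if the arm or the gripper's body presses on something with over 40 N, if the wrist force passes 120 N, or if a joint passes its speed limit or range.

## Robot

A 6-joint arm with a two-finger parallel gripper is mounted at the origin on a cart in front of the work surface, level with it; the furniture and walls round the work are solid. World frame = base frame: x ahead of the robot, y to its left, z up, the work surface at z = 0. Lengths are in mm, angles in rad, forces in N, time in s.
With the tool pointing down it reaches from about 350 to 775 mm from the base axis. Payload 7.3 kg.
Tool frame: the origin (TCP) lies midway between the tips of the shut fingers; the grasp point (between the pads) lies 19 mm behind it (arm.grip_depth is the distance from the TCP to the grasp point, in mm); z points along the fingers, y is the direction in which the jaws open and shut (so a half turn about z gives the same grasp; the last joint's range is limited). The gripper opens to 92 mm and grips with 3 to 60 N. Pads are 19 mm wide; open, the fingers measure 130 mm over their backs; the gripper's body (75 mm by 190 mm) begins 47 mm behind the grasp point.
Start: joints at [1.124, 0.342, 1.524, -0, 1.275, -0.146], TCP at [155.534, 501.452, 226.741] pointing down, gripper open.
Joint ranges: [-2.53, 2.53], [-0.77, 2.02], [0.04, 2.7], [-1, 4.14], [0.28, 2.66], [-3.11, 3.11]. Speed limits (rad/s): [2.57, 2.57, 3.14, 3.14, 3.14, 3.14].

## Interface

Orientations are given as a unit quaternion [w, x, y, z].
In Python, from bench import arm gives the robot as it stands.
- The arm moves only by the tool carry_out, never from a script. Its argument "steps" is a list of rows, each a list of 2 entries, a list of its own where there are three numbers: the shift along the world's x, y, z in cm, then the turn, a rotation vector about the world's x, y, z in rad. A call has 1 to 20 rows; each row is the pose to reach, as a shift and turn from the pose commanded when the call began; what a row does not reach only later rows make up. A row lasts 1/8 s, in which the tool goes at most 62.5 mm and 10.7 degrees, less where a joint would pass 70% of its speed; a pose out of reach is approached as far as the arm can. A call with a gripper value outside its range is refused whole. "fingers" is the opening, from 0 (shut) to 1 (fully open), set as the call begins (left out, the last holds). The fingers move at their own pace and stop on an object; "grip_force" is the grip in N (left out, the last holds). Time passes only in rows, so rows that repeat a pose let the fingers close. It gives the time, the measured TCP pose, the force and the opening at its end, in the units of the state.
- arm.state(): the state, without advancing time (a new reading comes with each control period).
- arm.read_camera(name): name is "side" or "top"; returns a dict with "pixels" (420x560x3 uint8, red, green, blue), "K" (3x3 intrinsics, pixels), "k1" (the pictures are not rectified: a ray, as slopes to the right and down, at radius r is drawn at 1 + k1 r^2 times it, then the intrinsics apply), "R" (3x3) and "t" (3): a world point X has camera coordinates R X + t. Camera axes: x right, y down, z forward; pixel columns grow to the right and rows downward; lengths in mm; the calibration is good to about 2 mm. A picture is of the moment at which its call begins. There is no depth.
- arm.sign_off(): hands the job in, once; it reports no verdict.
Trained networks look in a picture, given as the dict that the camera call returned (one of the last four; its "shot" number tells which), for a name from the list of things; names that differ only in an ending like _2 or _b are one class to them, and where a whole thing is asked for, a point or a joint stands for the part that bears it (a point fixed in the world has none). Each returns a list of dicts, best first, with "confidence" (0 to 1); they miss things now and then, are a little off and sometimes report something else, mostly with a low value. They report only what shows in the picture. A call takes as long as a camera call. They do not tell look-alikes from the thing itself.
- arm.masks_of(picture, thing): "pixels" (420x560 bool, what is visible of it).
- arm.spot_point(picture, thing): "centre" ([x, y, z] in mm, in the coordinates of the camera as it stood for that picture, good to about 4 mm: a listed point, or the origin of a listed thing).
The state is a dict: "clock": time; "q": joint angles; "qd": joint speeds; "tau": joint torques, N m; "eef_pos": TCP position; "tool_rot": TCP orientation; "force": force on the tool from outside, world axes, zero at the start; "moment": the same for the moment, N m; "finger_gap": finger opening in mm.
Only numpy, scipy, OpenCV 4.12 (cv2) and the standard library are available. Lean on these libraries where they do the work, as an engineer would, in place of code of your own. Each camera call takes 0.05 s, during which the arm holds its last target.

## Working session

There is one attempt and no reset: what is moved stays moved. The work goes in short steps, Python scripts to look and compute and a tool call to move; the robot and the scene stay as the last step left them, time stands still between calls to the robot, and variables do not carry over. Pictures are saved under pics/ and viewed, and the job is handed in when it is done.

Besides the shell and the picture viewer there is one more tool, called as a command line: name --argument value ..., lists and objects as JSON in quotes. carry_out: Moves the arm, as the interface text tells. Its arguments: {"type":"object","properties":{"steps":{"type":"array","items":{"type":"array"}},"fingers":{"type":"number"},"grip_force":{"type":"number"}},"required":["steps"]}

```bash
ls; mkdir -p pics; cat > h.py <<'E'
import numpy as np, cv2
from bench import arm
def toworld(p,c): return np.array(p['R']).T@(np.array(c)-np.array(p['t']))
def proj(p,X):
    c=np.array(p['R'])@np.array(X,float)+np.array(p['t']); s=c[:2]/c[2]; s=s*(1+p['k1']*(s@s))
    return (np.array(p['K'])@[s[0],s[1],1])[:2]
def ray(p,u):
    K=np.array(p['K']); d=(np.linalg.inv(K)@[u[0],u[1],1])[:2]; s=d.copy()
    for _ in range(30): s=d/(1+p['k1']*(s@s))
    R=np.array(p['R']); return -R.T@np.array(p['t']), R.T@np.array([s[0],s[1],1])
def atz(p,u,z):
    o,d=ray(p,u); return o+d*(z-o[2])/d[2]
def tri(p,u,q,v):
    o,d=ray(p,u);e,f=ray(q,v); A=np.stack([d,-f],1); s=np.linalg.lstsq(A,e-o,rcond=None)[0]
    a,b=o+d*s[0],e+f*s[1]; return (a+b)/2,np.linalg.norm(a-b)
def save(p,n,crop=None,f=1):
    im=p['pixels'][...,::-1]
    if crop: im=im[crop[1]:crop[3],crop[0]:crop[2]]
    cv2.imwrite('pics/'+n+'.png',cv2.resize(im,None,fx=f,fy=f,interpolation=cv2.INTER_CUBIC))
E
python3 - <<'E'
from h import *
print(arm.state())
for n in('side','top'):
    p=arm.read_camera(n); save(p,n+'0'); print(n,'cam at',-np.array(p['R']).T@p['t'],p['k1'])
    for th in('brass_weight','blue_weight','hook_seat'):
        for r in arm.spot_point(p,th): w=toworld(p,r['centre']);print(th,round(r['confidence'],2),w.round(1),proj(p,w).round())
        for r in arm.masks_of(p,th):
            ys,xs=np.nonzero(r['pixels']);print(' mask',th,round(r['confidence'],2),xs.min(),xs.max(),ys.min(),ys.max(),len(xs))
E
```

```text
pics
{'clock': 0.0, 'q': array([ 1.12393637e+00,  3.42740213e-01,  1.52504647e+00,  2.78353644e-05,
        1.27541954e+00, -1.46009619e-01]), 'qd': array([-1.03504675e-03, -1.80902915e-04, -1.05825654e-03,  8.21082796e-04,
       -5.11367348e-05,  5.86130815e-04]), 'tau': array([-2.58965163e-03, -4.31220603e+01, -2.44228131e+01,  7.15872017e-02,
        5.55862812e-02, -2.10900348e-04]), 'eef_pos': array([155.36357191, 501.0382842 , 226.02562282]), 'tool_rot': array([-2.48403042e-04,  1.49862481e-01,  9.88706522e-01, -7.67708112e-04]), 'force': array([-1.43929704, -0.83055793, -0.89082602]), 'moment': array([ 0.00968132, -0.00887923,  0.00523704]), 'finger_gap': 91.49489700043925}
side cam at [  523.19442247 -1354.05375569   688.77472185] -0.09637718502540353
brass_weight 0.92 [ 344.7 -401.4   -1.5] [206. 320.]
brass_weight 0.86 [ 562.3 -363.    -2.3] [301. 310.]
brass_weight 0.81 [ 451.7 -367.4   -2.1] [254. 311.]
 mask brass_weight 0.7 244 265 261 317 649
 mask brass_weight 0.66 287 315 238 318 1373
 mask brass_weight 0.64 188 221 245 327 1641
blue_weight 0.65 [ 4.584e+02 -1.096e+02  1.000e-01] [261. 257.]
 mask blue_weight 0.71 251 268 213 261 521
hook_seat 0.6 [609.7 178.9 170.2] [311. 165.]
hook_seat 0.38 [ 454.2 -108.2   -1.2] [259. 257.]
top cam at [ 365.64775688 -108.3832346  1293.83375031] 0.01531118485296164
brass_weight 0.72 [ 561.2 -368.8    1.9] [390. 188.]
brass_weight 0.59 [ 343.3 -404.3    1. ] [403. 269.]
brass_weight 0.55 [ 450.1 -366.9   -1.9] [389. 229.]
 mask brass_weight 0.97 376 412 172 200 720
 mask brass_weight 0.91 381 409 219 237 369
 mask brass_weight 0.63 390 426 256 284 792
blue_weight 0.66 [ 449.5 -110.2    3.9] [294. 228.]
blue_weight 0.63 [612.6 181.1 171.4] [173. 153.]
 mask blue_weight 0.52 285 306 217 235 295
hook_seat 0.75 [613.6 182.6 169.8] [173. 153.]
 mask hook_seat 0.61 168 179 117 163 322
```

View pics/side0.png

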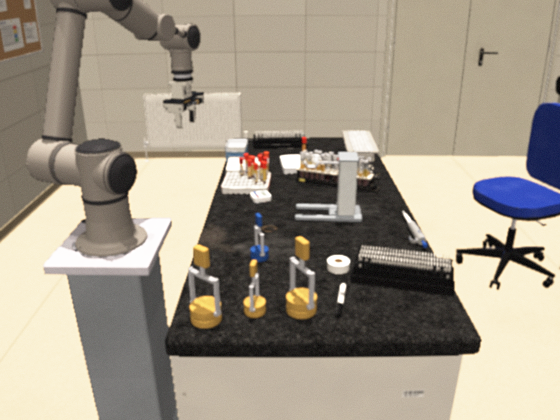

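View pics/top0.png

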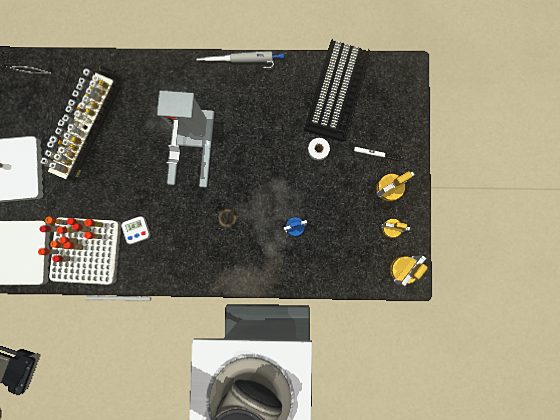

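```bash
python3 - <<'E'
from h import *
p=arm.read_camera('side'); save(p,'sidew',(170,200,340,340),4.5); save(p,'sideh',(260,110,390,220),5)
q=arm.read_camera('top'); save(q,'topw',(270,160,440,300),4.5); save(q,'toph',(130,90,230,190),6)
E
```

```text
(no output)
```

View pics/sidew.png

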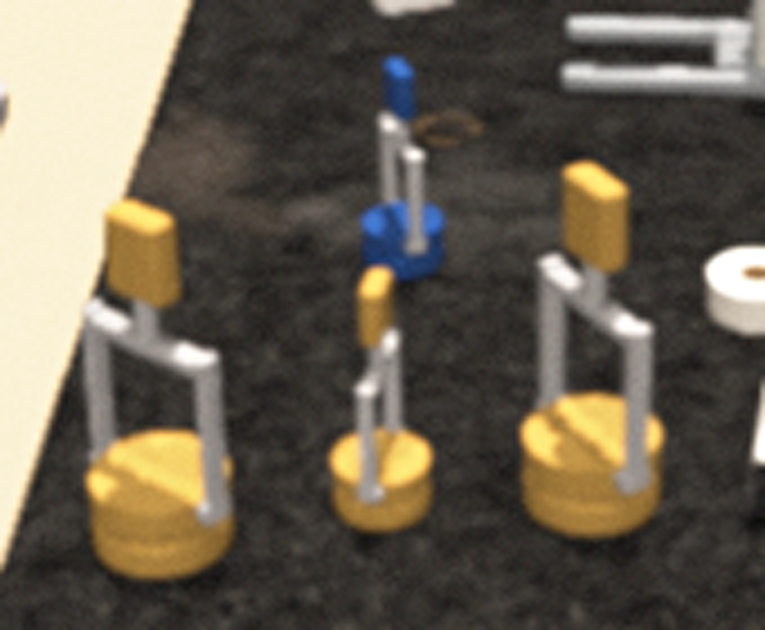

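View pics/topw.png

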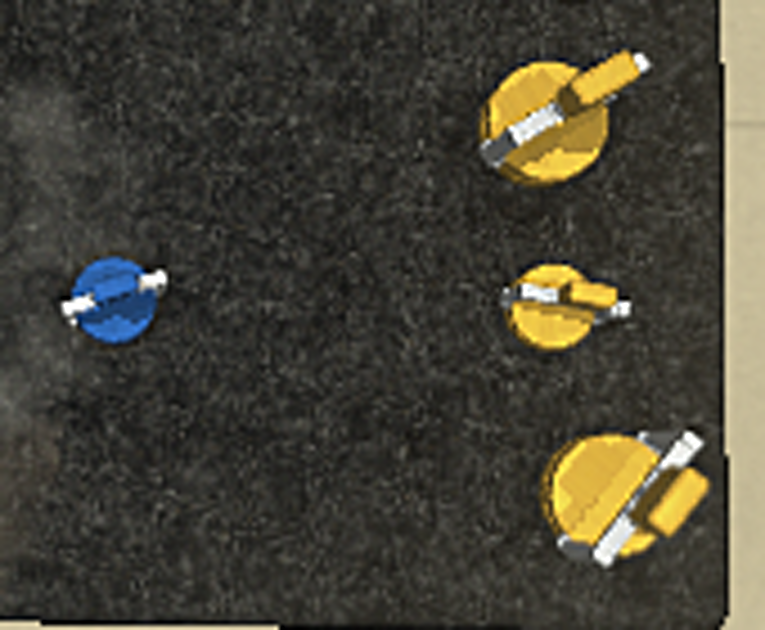

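View pics/sideh.png

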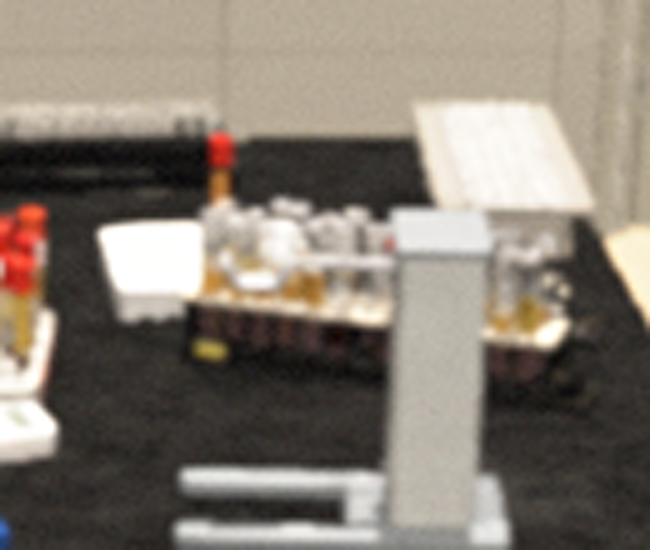

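View pics/toph.png

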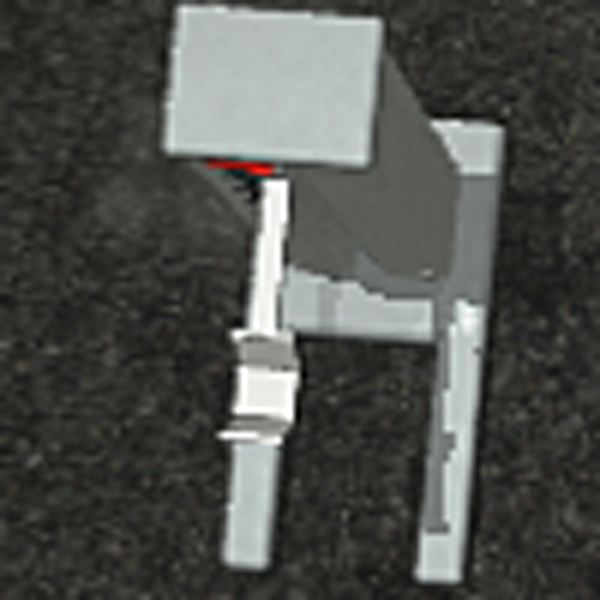

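```bash
python3 - <<'E'
from h import *
p=arm.read_camera('side'); q=arm.read_camera('top')
save(q,'tb',(375,212,415,244),18); save(q,'th',(155,110,195,170),12); save(p,'sb',(238,252,272,322),8.5); save(p,'sh',(290,140,345,180),14)
print(proj(q,[450,-367,84]),arm.state()['clock'])
E
```

```text
[395.58906918 226.98675297] 0.9
```

View pics/tb.png

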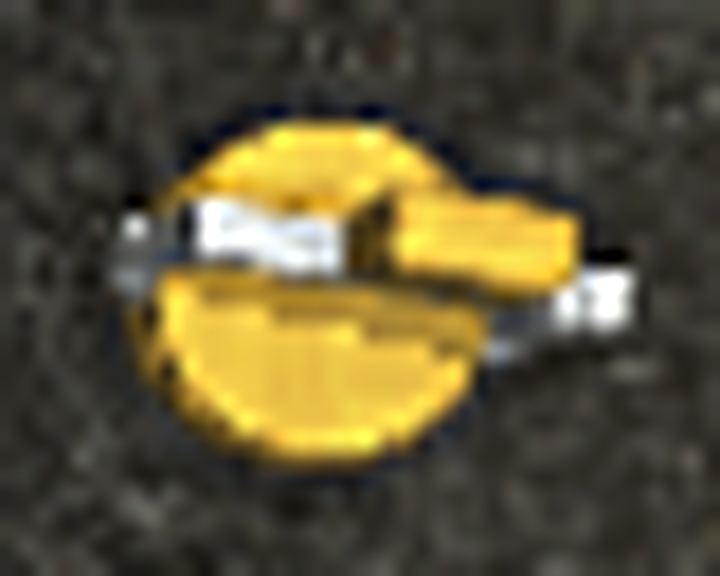

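View pics/th.png

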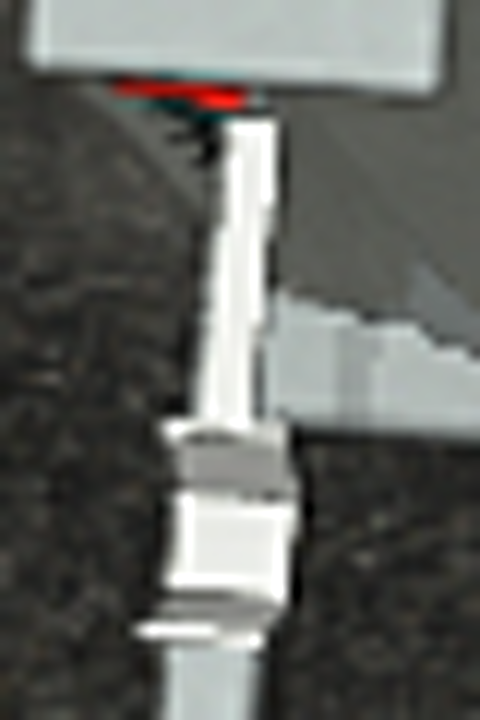

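View pics/sb.png

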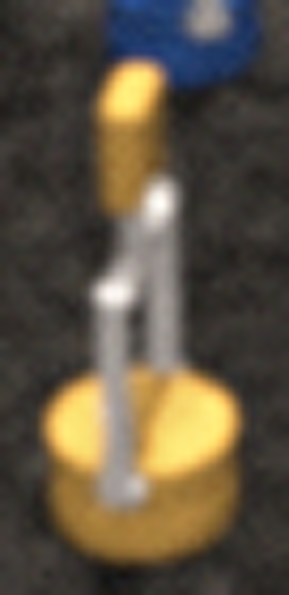

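View pics/sh.png

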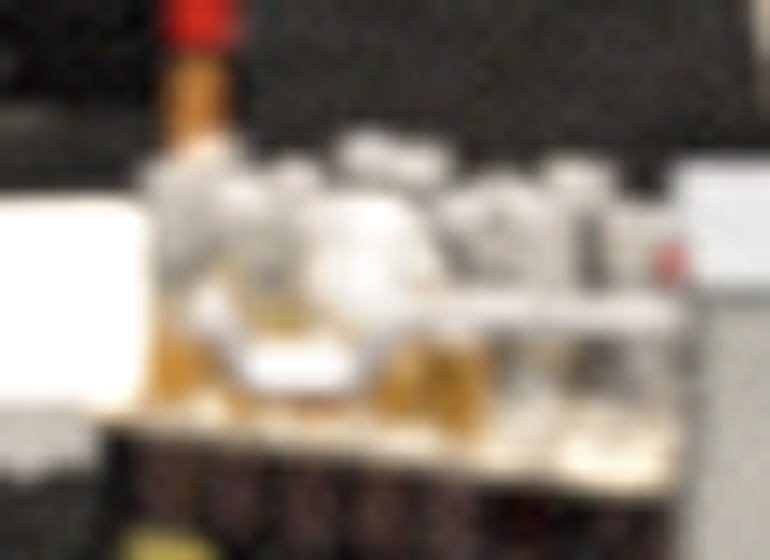

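```bash
python3 - <<'E'
from h import *
p=arm.read_camera('side'); q=arm.read_camera('top')
# yaw fits: pixel centers (resize offset -.5)
def T(o,s,x,y): return (o[0]+x/s-.5,o[1]+y/s-.5)
tb=lambda x,y:T((375,212),18,x,y); sb=lambda x,y:T((238,252),8.5,x,y); th=lambda x,y:T((155,110),12,x,y); sh=lambda x,y:T((290,140),14,x,y)
for n,a,b in(('near',tb(605,298),sb(115,292)),('far',tb(135,232),sb(160,200))):
    print(n,tri(q,a,p,b),atz(q,a,84).round(1),atz(p,b,84).round(1))
print('tabtop top',atz(q,tb(490,240),132).round(1),'side',atz(p,sb(137,82),132).round(1))
print('disc top view',atz(q,tb(315,290),28).round(1),'side',atz(p,sb(142,422),28).round(1))
# hook
print('arm', [atz(q,th(*u),185).round(1) for u in((250,120),(228,420))])
print('arm edgesR', [atz(q,th(*u),185).round(1) for u in((275,120),(258,420))])
print('seat ctr',[atz(q,th(*u),170).round(1) for u in((180,495),(298,500),(165,588),(285,602))])
print('lip',[atz(q,th(*u),185).round(1) for u in((135,632),(262,640))])
print('armtop edge',[atz(q,th(*u),185).round(1) for u in((165,428),(290,435))])
print('seat side',[(sh(*u),) for u in((300,370),)],proj(p,[610,180,170]),tri(q,th(232,546),p,sh(300,365)))
for n,pp in(('s',p),('t',q)):
  for th_ in('brass_weight','blue_weight','hook_seat'):
    for r in arm.spot_point(pp,th_): print(n,th_,round(r['confidence'],2),toworld(pp,r['centre']).round(1))
# overlay
def draw(P,pp,im,x,y,yaw,o,s):
    c,sn=np.cos(yaw),np.sin(yaw)
    W=lambda a:[x+c*a[0]-sn*a[1],y+sn*a[0]+c*a[1],a[2]]
    def poly(L,col):
        pts=np.array([((proj(pp,W(a))+.5)-o)*s for a in L]); cv2.polylines(im,[pts.round().astype(np.int32)],True,col,1)
    t=np.linspace(0,6.28,40)
    for z in(0,28): poly([(25*np.cos(k),25*np.sin(k),z) for k in t],(0,255,0))
    poly([(4,30.5,84),(4,-30.5,84),(-4,-30.5,84),(-4,30.5,84)],(0,0,255))
    for z in(100,132): poly([(6,13,z),(6,-13,z),(-6,-13,z),(-6,13,z)],(255,0,255))
import sys
ims=[]
for yd in(-6,-8.5,-11):
  row=[]
  for pp,c in((q,(375,212,417,242)),(p,(230,252,272,322))):
    s=6 if pp is p else 12
    im=cv2.resize(pp['pixels'][c[1]:c[3],c[0]:c[2],::-1].copy(),None,fx=s,fy=s,interpolation=cv2.INTER_CUBIC)
    draw(None,pp,im,451.5,-367,np.radians(yd),np.array(c[:2]),s); row.append(im)
  h=max(i.shape[0] for i in row); ims.append(np.vstack([cv2.resize(row[0],(252,180)),cv2.resize(row[1],(252,420))]))
cv2.imwrite('pics/ov.png',np.hstack(ims)[:600,:800])
E
```

```text
near (array([ 448.83789951, -397.74831184,   86.34122857]), np.float64(2.3809867826374718)) [ 447.8 -398.4   84. ] [ 449.7 -393.8   84. ]
far (array([ 457.52812458, -334.26753873,   75.92465698]), np.float64(1.805389654315983)) [ 456.  -332.8   84. ] [ 459.3 -347.5   84. ]
tabtop top [ 452.1 -371.6  132. ] side [ 455.5 -367.8  132. ]
disc top view [ 452.1 -369.5   28. ] side [ 454.  -370.6   28. ]
arm [array([690.9, 175.9, 185. ]), array([630.3, 178. , 185. ])]
arm edgesR [array([690.9, 170.9, 185. ]), array([630.4, 172.1, 185. ])]
seat ctr [array([618.5, 190.9, 170. ]), array([617.8, 167.2, 170. ]), array([599.6, 193.1, 170. ]), array([597.1, 169.1, 170. ])]
lip [array([587.6, 194.7, 185. ]), array([586.4, 169.6, 185. ])]
armtop edge [array([628.5, 190.4, 185. ]), array([627.5, 165.6, 185. ])]
seat side [((310.92857142857144, 165.92857142857142),)] [310.98236065 165.35458902] (array([609.20172046, 180.39075216, 168.99175768]), np.float64(1.355896774838223))
s brass_weight 0.9 [ 4.514e+02 -3.650e+02  2.000e-01]
s brass_weight 0.85 [ 561.6 -365.4   -0.7]
s brass_weight 0.57 [ 346.9 -400.2   -2.5]
s blue_weight 0.88 [ 456.9 -111.     2.6]
s hook_seat 0.43 [605.8 178.1 170.2]
t brass_weight 0.81 [ 346.  -401.9    1.5]
t brass_weight 0.79 [ 559.7 -364.9    1.9]
t brass_weight 0.71 [ 451.6 -371.4    0.8]
t blue_weight 0.72 [ 451.8 -109.5    4.4]
t hook_seat 0.67 [611.5 182.7 171.3]
```

View pics/ov.png

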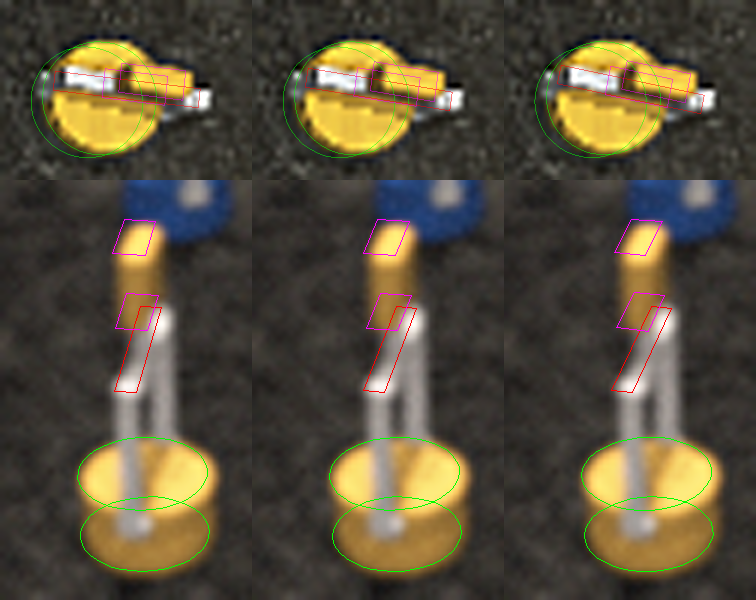

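Look-alikes: brass at side (206,320), (254,311) and (301,310), plus blue at (260,257). The smallest brass one, side (254,311) and top (394,228), is the target; the close crops confirm it. It stands at about (453.5, -370) with yaw about -7.5°. The hook seat is at about (609.5, 180.5, 170) with yaw about -3°, its open front towards the robot.

carry_out --steps '[[[5,-2.4,2.5],[0,0,0.03]],[[10,-4.8,5],[0,0,0.06]],[[15,-7.2,7.5],[0,0,0.1]],[[20,-9.7,9.3],[0,0,0.14]],[[24.5,-12.1,9.3],[0,0,0.17]],[[26.8,-17.5,9.3],[0,0,0.17]],[[28.8,-23,9.3],[0,0,0.17]],[[30.8,-28.5,9.3],[0,0,0.17]],[[32.8,-34,9.3],[0,0,0.17]],[[34.8,-39.5,9.3],[0,0,0.17]],[[36.7,-45,9.3],[0,0,0.17]],[[38.5,-50.1,9.3],[0,0,0.17]],[[37.3,-55.6,9.3],[0,0,0.17]],[[36,-61,9.3],[0,0,0.17]],[[34.8,-66.4,9.3],[0,0,0.17]],[[33.5,-71.8,9.3],[0,0,0.17]],[[32.2,-77.2,9.3],[0,0,0.17]],[[31,-82.4,9.3],[0,0,0.17]],[[29.8,-87.15,9.3],[0,0,0.17]],[[29.8,-87.15,9.3],[0,0,0.17]]]' --fingers 1 --grip_force 20

```text
clock: 3.8
eef_pos: [452.1, -373.1, 318.8]
tool_rot: [-0.001, 0.068, 0.998, 0.0]
force: [0.1, 0.9, -0.3]
finger_gap: 91.8
```

carry_out --steps '[[[0,0,-5],[0,0,0]],[[0,0,-10],[0,0,0]],[[0,0,-15],[0,0,0]],[[0,0,-17.5],[0,0,0]],[[0,0,-17.5],[0,0,0]],[[0,0,-17.5],[0,0,0]]]'

```text
clock: 4.55
eef_pos: [454.4, -370.1, 146.3]
tool_rot: [0.001, 0.065, 0.998, -0.001]
force: [0.3, 0.1, 0.6]
finger_gap: 91.6
```

```bash
python3 - <<'E'
from h import *
p=arm.read_camera('side'); q=arm.read_camera('top'); s=arm.state();print(s['eef_pos'],s['tool_rot'],s['clock'])
save(p,'s1',(190,180,330,330),4); save(q,'t1',(330,170,450,290),5)
E
```

```text
[ 454.37278922 -370.46952134  146.56839894] [ 0.00121769  0.06517009  0.99787289 -0.00103269] 4.65
```

View pics/s1.png

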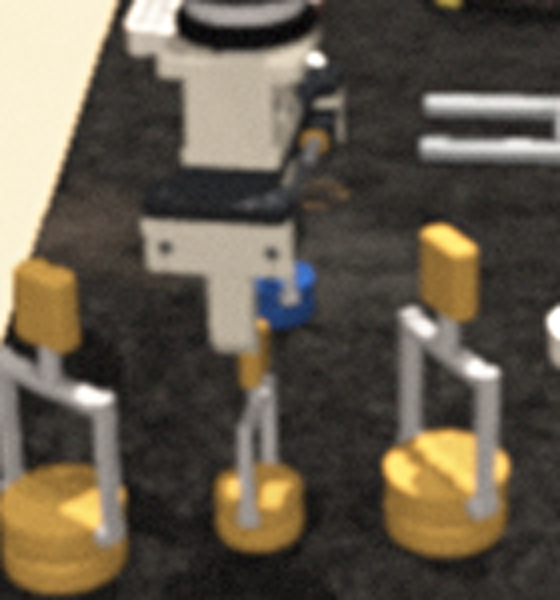

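View pics/t1.png

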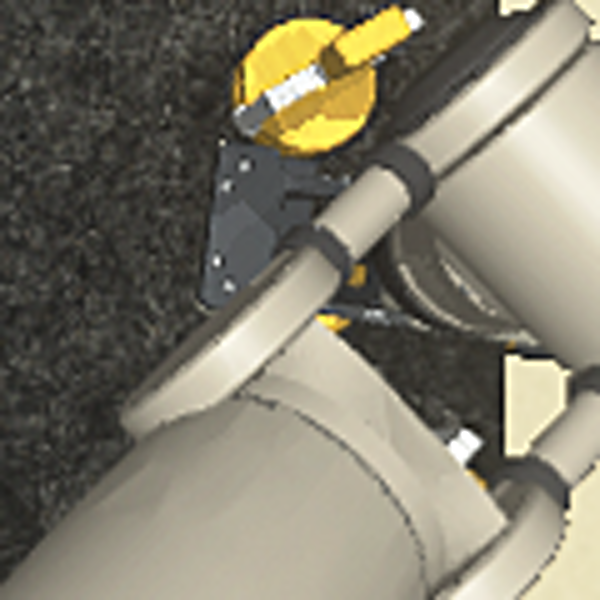

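```bash
python3 - <<'E'
from h import *
p=arm.read_camera('side'); s=arm.state()
j=np.array([np.cos(np.radians(82.5)),np.sin(np.radians(82.5)),0])
x=np.array([j[1],-j[0],0])
im=cv2.resize(p['pixels'][220:325,220:300,::-1],None,fx=7,fy=7,interpolation=cv2.INTER_CUBIC)
def poly(L,col): cv2.polylines(im,[np.array([((proj(p,a)+.5)-[220,220])*7 for a in L]).astype(np.int32)],True,col,1)
T=np.array(s['eef_pos'])
for d in(-46,-60): poly([T+d*j+9.5*x,T+d*j-9.5*x,T+d*j-9.5*x+[0,0,40],T+d*j+9.5*x+[0,0,40]],(0,0,255))
W=np.array([453.5,-370,0])
for z in(100,132):poly([W+a*x+b*j+[0,0,z] for a,b in((6,13),(6,-13),(-6,-13),(-6,13))],(255,0,255))
t=np.linspace(0,6.28,40)
for z in(0,28):poly([W+25*np.cos(k)*x+25*np.sin(k)*j+[0,0,z] for k in t],(0,255,0))
poly([W+a*x+b*j+[0,0,84] for a,b in((4,30),(4,-30),(-4,-30),(-4,30))],(255,255,0))
cv2.imwrite('pics/s2.png',im[:,:])
E
```

```text
(no output)
```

View pics/s2.png

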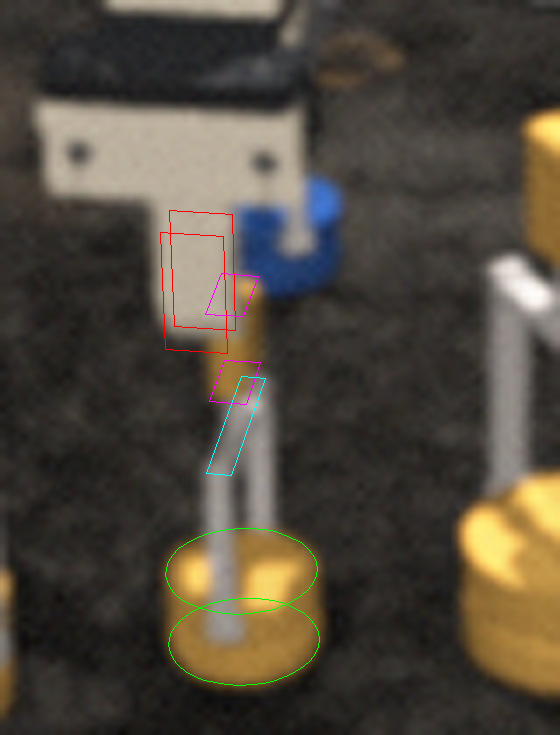

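carry_out --steps '[[[0.1,0,-2],[0,0,0]],[[0.1,0,-4],[0,0,0]],[[0.1,0,-4.6],[0,0,0]],[[0.1,0,-4.6],[0,0,0]]]'

```text
clock: 5.2
eef_pos: [454.7, -370.3, 99.3]
tool_rot: [0.0, 0.065, 0.998, -0.0]
force: [0.8, -0.4, 0.9]
finger_gap: 91.7
```

carry_out --steps '[[[0,0,0],[0,0,0]],[[0,0,0],[0,0,0]],[[0,0,0],[0,0,0]],[[0,0,0],[0,0,0]],[[0,0,0],[0,0,0]],[[0,0,0],[0,0,0]],[[0,0,0],[0,0,0]],[[0,0,0],[0,0,0]]]' --fingers 0 --grip_force 20

```text
clock: 6.2
eef_pos: [454.5, -370.0, 98.7]
tool_rot: [-0.0, 0.065, 0.998, 0.0]
force: [0.1, 0.7, -0.1]
finger_gap: 25.7
```

```bash
python3 - <<'E'
from h import *
p=arm.read_camera('side'); s=arm.state();print(s['eef_pos'],s['tool_rot'],s['clock'],s['force'],s['finger_gap'])
save(p,'s3',(210,210,310,330),5)
E
```

```text
[ 454.47706015 -369.94096315   98.66603585] [-1.14163223e-04  6.52884047e-02  9.97866420e-01  1.39435194e-04] 6.25 [-0.41065238  0.11360299 -0.71029368] 26.011642862695307
```

View pics/s3.png

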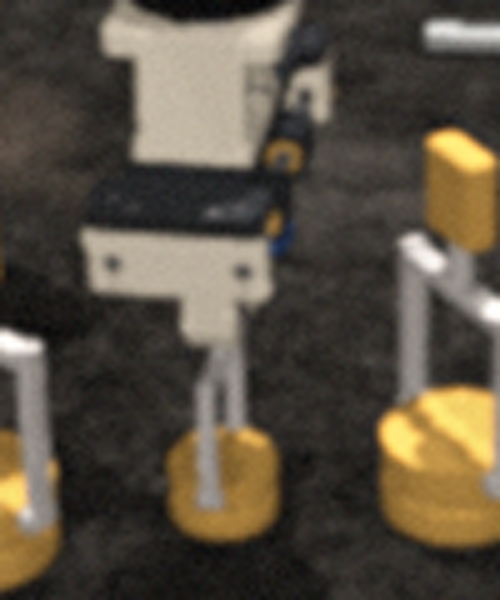

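carry_out --steps '[[[0,0,2],[0,0,0]],[[0,0,5],[0,0,0]],[[0,0,9],[0,0,0]],[[0,0,13],[0,0,0]],[[0,0,17],[0,0,0]],[[0.3,2,19],[0,0,0]],[[1,6,19],[0,0,0.01]],[[1.6,11,19],[0,0,0.02]],[[2.2,16,19],[0,0,0.03]],[[2.9,21,19],[0,0,0.04]],[[3.6,26,19],[0,0,0.05]],[[4.3,31,19],[0,0,0.06]],[[5,36,19],[0,0,0.07]],[[5.7,41,19],[0,0,0.08]],[[6.4,46,19],[0,0,0.08]],[[7,50.5,19],[0,0,0.08]],[[7.3,53.5,18],[0,0,0.08]],[[7.5,55,16],[0,0,0.08]],[[7.5,55.5,14],[0,0,0.08]],[[7.5,55.5,13],[0,0,0.08]]]'

```text
clock: 8.75
eef_pos: [528.8, 185.2, 227.2]
tool_rot: [-0.001, 0.025, 1.0, -0.0]
force: [-0.7, 0.1, -1.6]
finger_gap: 26.0
```

carry_out --steps '[[[0,0,-0.6],[0,0,0]],[[0,0,-1.1],[0,0,0]],[[0,0,-1.1],[0,0,0]],[[0,0,-1.1],[0,0,0]],[[0,0,-1.1],[0,0,0]]]'

```text
clock: 9.38
eef_pos: [529.7, 184.9, 218.1]
tool_rot: [0.0, 0.025, 1.0, 0.0]
force: [-0.3, -0.3, -2.6]
finger_gap: 25.7
```

```bash
python3 - <<'E'
from h import *
p=arm.read_camera('side');q=arm.read_camera('top'); s=arm.state();print(s['eef_pos'],s['tool_rot'],s['clock'],s['force'],s['finger_gap'])
save(p,'s4',(250,100,370,230),4.6); save(q,'t4',(110,90,240,200),6)
for n,pp in(('s',p),('t',q)):
  for t in('brass_weight','hook_seat'):
    for r in arm.spot_point(pp,t): print(n,t,round(r['confidence'],2),toworld(pp,r['centre']).round(1))
E
```

```text
[529.65035465 184.94732329 217.98309114] [2.40317227e-04 2.54118093e-02 9.99677034e-01 1.01129855e-04] 9.475 [-0.68403192 -0.59693168 -1.60068763] 25.767016375627588
s brass_weight 0.9 [ 562.5 -364.4   -2.5]
s brass_weight 0.84 [ 340.9 -398.7   -1.1]
s brass_weight 0.7 [530.7 187.6 123.4]
s hook_seat 0.69 [609.7 179.3 170.8]
t brass_weight 0.95 [ 344.8 -405.3    2.5]
t brass_weight 0.92 [ 560.4 -365.6    0. ]
t hook_seat 0.61 [612.1 182.1 168.7]
```

View pics/s4.png

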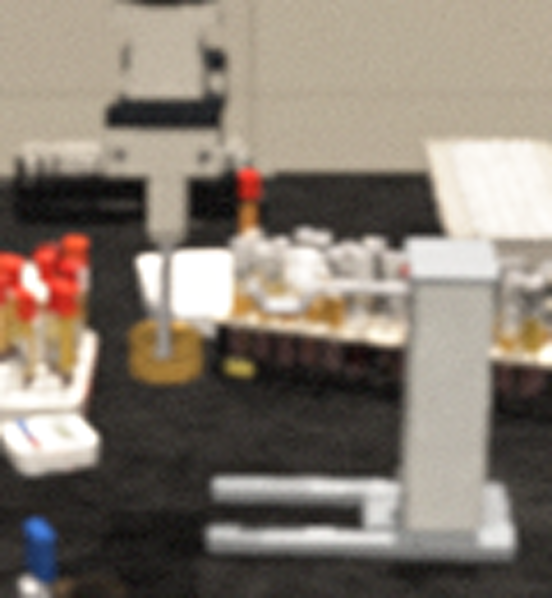

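View pics/t4.png

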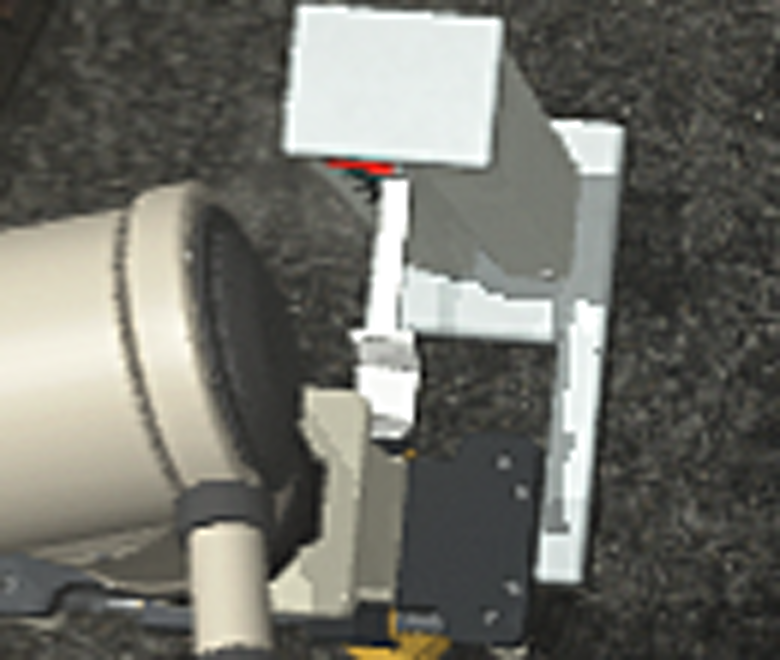

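carry_out --steps '[[[1,-0.05,0],[0,0,0]],[[2.5,-0.1,0],[0,0,0]],[[4,-0.2,0],[0,0,0]],[[5.5,-0.3,0],[0,0,0]],[[6.8,-0.4,0],[0,0,0]],[[7.6,-0.4,0],[0,0,0]],[[7.9,-0.4,0],[0,0,0]],[[7.9,-0.4,0],[0,0,0]],[[7.9,-0.4,0],[0,0,0]]]'

```text
clock: 10.8
eef_pos: [608.2, 181.0, 217.8]
tool_rot: [-0.0, 0.025, 1.0, 0.0]
force: [-0.3, 0.1, -2.1]
finger_gap: 25.9
```

```bash
python3 - <<'E'
from h import *
p=arm.read_camera('side'); s=arm.state();print(s['eef_pos'],s['tool_rot'],s['clock'],s['force'],s['finger_gap'])
save(p,'s5',(280,110,360,200),6.6)
for t in('brass_weight','hook_seat'):
    for r in arm.spot_point(p,t): print(t,round(r['confidence'],2),toworld(p,r['centre']).round(1))
E
```

```text
[608.26898665 181.03051622 217.88831517] [-5.25241658e-06  2.53079959e-02  9.99679700e-01  5.94697994e-05] 10.85 [ 0.2825708   0.01637579 -2.08547926] 25.929234244010846
brass_weight 0.81 [608.6 183.  118.6]
brass_weight 0.71 [ 562.9 -366.    -2. ]
brass_weight 0.57 [ 342.6 -398.6    2.3]
hook_seat 0.58 [607.3 180.7 170.2]
```

View pics/s5.png

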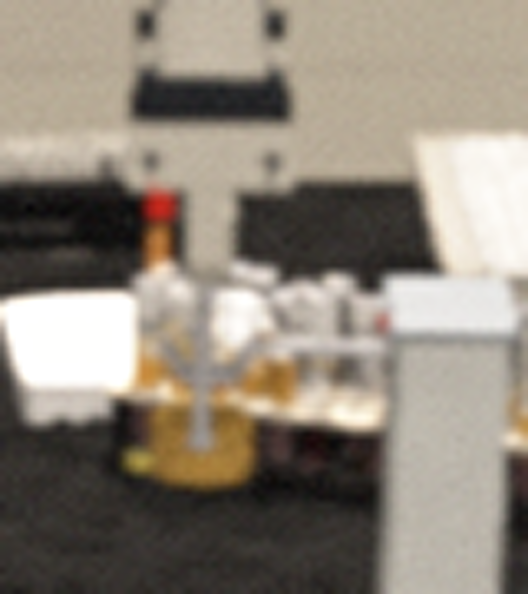

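carry_out --steps '[[[0.1,0,-0.3],[0,0,0]],[[0.1,0,-0.7],[0,0,0]],[[0.1,0,-1.1],[0,0,0]],[[0.1,0,-1.5],[0,0,0]],[[0.1,0,-1.9],[0,0,0]],[[0.1,0,-2.2],[0,0,0]],[[0.1,0,-2.4],[0,0,0]],[[0.1,0,-2.6],[0,0,0]],[[0.1,0,-2.8],[0,0,0]],[[0.1,0,-3],[0,0,0]],[[0.1,0,-3.2],[0,0,0]],[[0.1,0,-3.2],[0,0,0]],[[0.1,0,-3.2],[0,0,0]]]'

```text
clock: 12.58
eef_pos: [609.6, 181.0, 185.9]
tool_rot: [0.0, 0.025, 1.0, 0.0]
force: [-1.2, 0.3, -1.6]
finger_gap: 26.1
```

```bash
python3 - <<'E'
from h import *
F=[]
for i in range(4):
    p=arm.read_camera('side'); s=arm.state();F.append(s['force'])
print(s['eef_pos'],s['tool_rot'],s['clock'],np.mean(F,0),s['finger_gap'])
save(p,'s6',(280,110,360,200),6.6)
for t in('brass_weight','hook_seat'):
    for r in arm.spot_point(p,t): print(t,round(r['confidence'],2),toworld(p,r['centre']).round(1))
E
```

```text
[609.55287214 180.95310729 185.85147752] [8.89416588e-05 2.53837312e-02 9.99677775e-01 6.35107136e-05] 12.775 [-0.10376329 -0.31294455 -1.44504918] 26.119099538154664
brass_weight 0.95 [ 567.  -363.6    1.6]
brass_weight 0.86 [ 340.8 -401.6    0.9]
brass_weight 0.53 [608.9 183.1  87.2]
hook_seat 0.61 [605.4 181.  166. ]
```

View pics/s6.png

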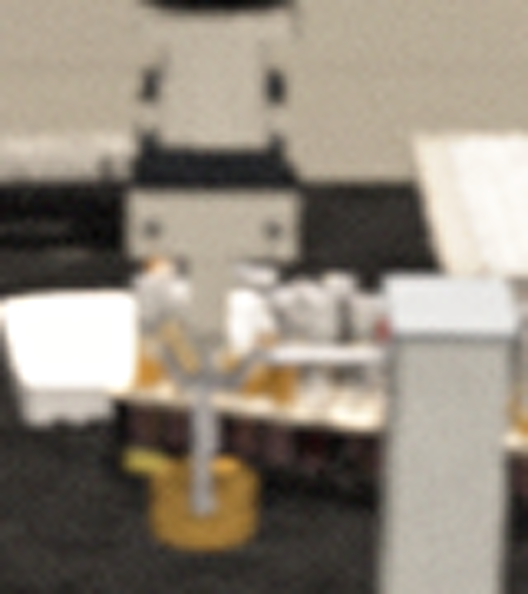

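carry_out --steps '[[[0,0,-0.1],[0,0,0]],[[0,0,-0.2],[0,0,0]],[[0,0,-0.3],[0,0,0]],[[0,0,-0.4],[0,0,0]],[[0,0,-0.5],[0,0,0]],[[0,0,-0.6],[0,0,0]],[[0,0,-0.7],[0,0,0]],[[0,0,-0.8],[0,0,0]],[[0,0,-0.9],[0,0,0]],[[0,0,-1],[0,0,0]],[[0,0,-1.05],[0,0,0]],[[0,0,-1.05],[0,0,0]],[[0,0,-1.05],[0,0,0]]]'

```text
clock: 14.5
eef_pos: [609.6, 180.9, 175.3]
tool_rot: [0.0, 0.025, 1.0, 0.0]
force: [0.2, 1.0, -0.0]
finger_gap: 26.2
```

```bash
python3 - <<'E'
from h import *
F=[]
for i in range(10):
    p=arm.read_camera('side'); s=arm.state();F.append(s['force'])
print(s['eef_pos'],s['clock'],np.mean(F,0),np.std(F,0)/3,s['finger_gap'])
save(p,'s7',(280,110,360,200),6.6)
for t in('brass_weight','hook_seat'):
    for r in arm.spot_point(p,t): print(t,round(r['confidence'],2),toworld(p,r['centre']).round(1))
E
```

```text
[609.55519271 180.96503585 175.26343901] 15.0 [-0.05346106 -0.01224313  0.10392924] [0.11868496 0.12193331 0.14956052] 25.99253563431875
brass_weight 0.79 [ 343.8 -400.1    1.8]
brass_weight 0.74 [611.4 183.5  76.6]
brass_weight 0.68 [ 563.8 -363.    -3.2]
hook_seat 0.49 [610.1 182.2 154.3]
```

View pics/s7.png

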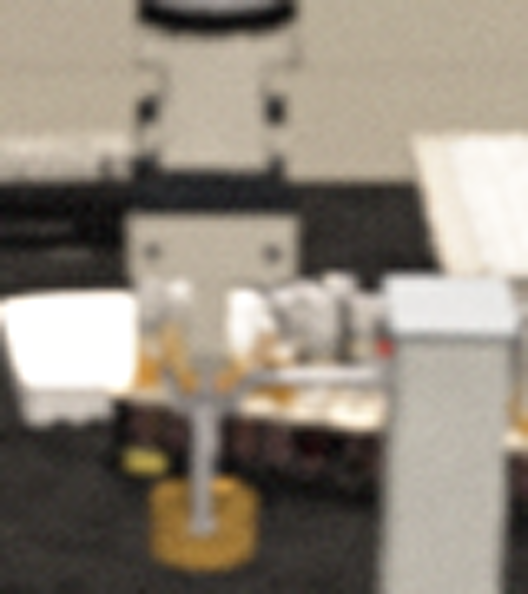

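carry_out --steps '[[[0,0,0],[0,0,0]],[[0,0,0],[0,0,0]],[[0,0,0],[0,0,0]],[[0,0,0],[0,0,0]],[[0,0,0],[0,0,0]],[[0,0,0],[0,0,0]],[[0,0,0],[0,0,0]],[[0,0,0],[0,0,0]],[[0,0,0],[0,0,0]],[[0,0,0],[0,0,0]],[[0,0,0],[0,0,0]],[[0,0,0],[0,0,0]]]' --fingers 0.5

```text
clock: 16.6
eef_pos: [609.5, 181.0, 175.3]
tool_rot: [0.0, 0.025, 1.0, 0.0]
force: [0.1, 0.8, 0.2]
finger_gap: 46.3
```

```bash
python3 - <<'E'
from h import *
P=[];F=[]
for i in range(12):
    p=arm.read_camera('side'); s=arm.state();P.append(p['pixels'][100:220,270:370].astype(float));F.append(s['force'])
print(s['eef_pos'],s['clock'],np.mean(F,0),s['finger_gap'])
a=np.mean(P[:3],0);b=np.mean(P[-3:],0); print('max diff',np.abs(a-b).mean(2).max(),'adjacent noise',np.abs(np.mean(P[3:6],0)-np.mean(P[6:9],0)).mean(2).max())
q=arm.read_camera('top')
save(p,'s8',(280,110,360,200),6.6);save(q,'t8',(130,90,230,190),6)
for t in('brass_weight','hook_seat'):
    for r in arm.spot_point(p,t): print(t,round(r['confidence'],2),toworld(p,r['centre']).round(1))
E
```

```text
[609.54007343 180.94169786 175.23194978] 17.2 [-0.19164189  0.12936769 -0.02795033] 45.93926015173878
max diff 8.888888888888888 adjacent noise 7.000000000000001
brass_weight 0.83 [ 562.  -365.6   -2.6]
brass_weight 0.56 [610.2 185.9  76.2]
brass_weight 0.55 [ 345.2 -400.6    1.8]
hook_seat 0.59 [610.3 181.4 155.7]
```

View pics/s8.png

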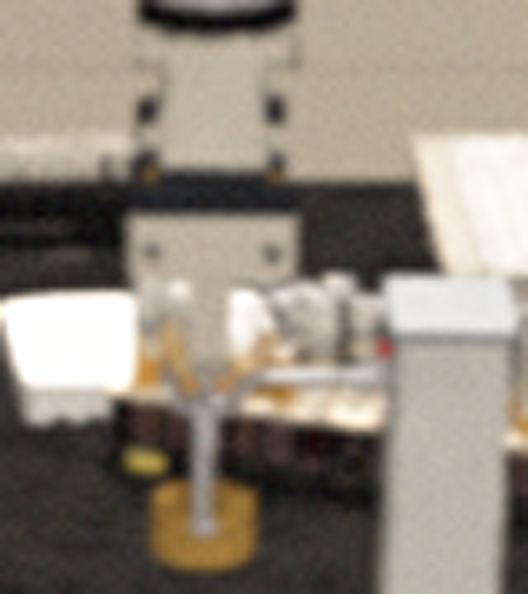

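View pics/t8.png

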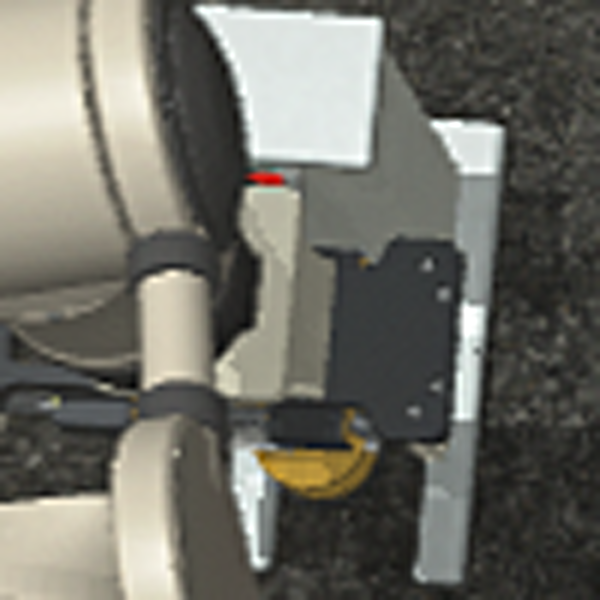

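carry_out --steps '[[[0,0,0.3],[0,0,0]],[[0,0,0.8],[0,0,0]],[[0,0,1.5],[0,0,0]],[[0,0,2.3],[0,0,0]],[[0,0,3.2],[0,0,0]],[[0,0,4.2],[0,0,0]],[[0,0,5.5],[0,0,0]],[[0,0,7.5],[0,0,0]],[[0,0,10],[0,0,0]],[[-2,0,13],[0,0,0]],[[-6,0,15],[0,0,0]],[[-10,0,16],[0,0,0]],[[-14,0,16],[0,0,0]],[[-18,0,16],[0,0,0]],[[-18,0,16],[0,0,0]],[[-18,0,16],[0,0,0]],[[-18,0,16],[0,0,0]],[[-18,0,16],[0,0,0]]]'

```text
clock: 19.6
eef_pos: [430.2, 180.9, 334.9]
tool_rot: [-0.0, 0.026, 1.0, -0.0]
force: [0.6, 0.9, -0.2]
finger_gap: 46.1
```

```bash
python3 - <<'E'
from h import *
P=[]
for i in range(12):
    p=arm.read_camera('side');P.append(p['pixels'][140:220,280:370].astype(float))
s=arm.state();print(s['eef_pos'],s['clock'],s['force'])
a=np.mean(P[:3],0);b=np.mean(P[-3:],0); print('max diff',np.abs(a-b).mean(2).max())
q=arm.read_camera('top')
save(p,'s9',(240,100,370,290),3);save(q,'t9',(130,90,330,250),4)
for t in('brass_weight','blue_weight','hook_seat'):
    for r in arm.spot_point(p,t): print(t,round(r['confidence'],2),toworld(p,r['centre']).round(1))
E
```

```text
[429.51422086 180.94120348 335.25786   ] 20.2 [-1.69845801  0.01086798 -0.05977547]
max diff 8.666666666666666
brass_weight 0.97 [ 560.4 -363.5   -1.3]
brass_weight 0.89 [ 3.452e+02 -4.007e+02  4.000e-01]
brass_weight 0.52 [610.4 182.4  76.9]
blue_weight 0.75 [ 458.6 -109.9   -0.9]
hook_seat 0.56 [608.3 180.2 154.6]
```

View pics/s9.png

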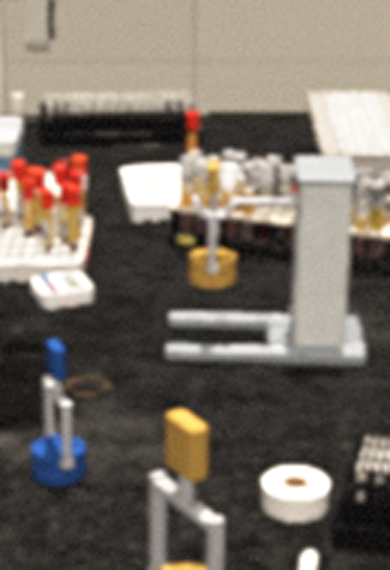

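View pics/t9.png

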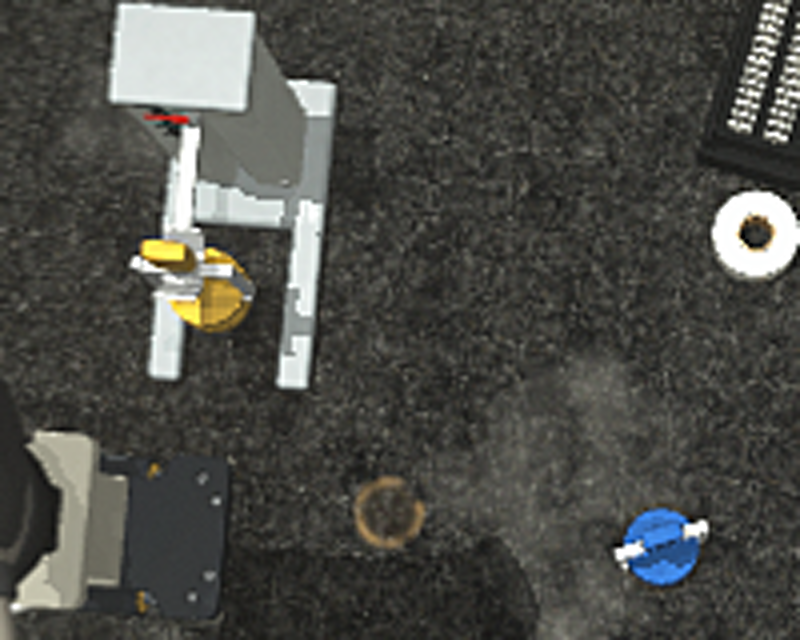

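The side view shows the weight hanging upright on the hook at about crop (213,265). Frames compared over 0.5 s show no motion beyond camera noise. The blue weight stands where it was, and the hand is well clear.

```bash
python3 -c "
from bench import arm
print(arm.sign_off())"
```

```text
the job is handed in; nothing more can be done
None
```

The smallest brass weight is hanging by its stirrup on the scale's hook, and I handed the job in at about 20 s of the 46 s allowed. I gripped it by its tab, passed the stirrup over the front lip, and lowered it slowly until the wrist force read about 0 N. I then opened the fingers, waited about 2 s, and raised the hand straight up and away.

**Last checks:**
- **Hook:** the seat was found at about 154.6 mm, so it is pulled down about 15 mm. That is within the expected 13–19 mm and far from the 40 mm stop.
- **Brass weight:** its origin was found at about (610, 182, 77), where it should hang. Pictures over 0.5 s showed no motion beyond camera noise.
- **Blue weight:** found at (459, -110), unmoved.
- **Disagreements:** the hook-seat estimates differed by up to about 8 mm along x, so I aimed between them using the pictures. The last x-force reading was -1.7 N with the hand in free air. I took it as noise, or the arm still settling. No check failed.

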